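Seat the flask plate on the shaker's studs

ROBOT

A 6-joint arm with a two-finger parallel gripper is mounted at the origin on a cart in front of the work surface, level with it; the furniture and walls round the work are solid. World frame = base frame: x ahead of the robot, y to its left, z up, the work surface at z = 0. Lengths are in m, angles in rad, forces in N, time in s.
With the tool pointing down it reaches from about 0.225 to 0.725 m from the base axis. Payload 3.1 kg.
Tool frame: the origin (TCP) lies on the mounting face of the last link; the fingertips stand 173 mm ahead of it and the grasp point (between the pads) lies 155 mm ahead of it; z points along the fingers, y is the direction in which the jaws open and shut (so a half turn about z gives the same grasp; the last joint's range is limited). The gripper opens to 85 mm and grips with 20 to 120 N. Pads are 22 mm wide; open, the fingers measure 114 mm over their backs; the gripper's body (76 mm by 85 mm) begins 54 mm behind the grasp point. The pads swing forward as they close: fully open they stand 13 mm farther back than shut.
Start: joints at [1.023, 0.048, 0.099, 1.622, 0, 1.443], TCP at [0.214, 0.479, 0.405] pointing down, gripper open.
Joint ranges: [-2.91, 2.91], [-0.99, 1.94], [-1.21, 1.42], [-2.12, 2.29], [-1.49, 1.47], [-3.14, 3.14]. Speed limits (rad/s): [2.79, 2.79, 3.14, 3.14, 3.14, 3.14].

INTERFACE

Orientations are given as a rotation vector (axis times angle).
In Python, from workcell import readout, eyes, job, spotter gives the robot as it stands. The module is installed in compiled form; this text tells all that it offers.
- The arm moves only by the tool arm_command, never from a script. Its argument "plan" is a list of rows, each a list of 7 numbers: the turn, a rotation vector about the tool's x, y, z in rad, then the shift along the tool's x, y, z in mm, then the opening, from 0 (shut) to 1 (fully open). In form: [[wx, wy, wz, tx, ty, tz, fingers], ...]. A call has 1 to 20 rows; each row shifts and turns the pose as measured when the row begins, along the tool's axes as they then stand; what a row does not reach is not made up. A row lasts 1/10 s, in which the tool goes at most 50 mm and 8.59 degrees, less where a joint would pass 70% of its speed; a pose out of reach is approached as far as the arm can. A call with a gripper value outside its range is refused whole. The fingers move at their own pace and stop on an object; "grip_force" is the grip in N (left out, the last holds). Time passes only in rows, so rows that do not move let the fingers close. It gives the time, the measured TCP pose, the force and the opening at its end, in the units of the state.
- readout.read_state(): the state, without advancing time (a new reading comes with each control period).
- eyes.camera(name): name is "scene" or "top" or "wrist"; returns (picture, depth): 420x560x3 uint8, blue, green, red; 420x560 float32, m along the optical axis (not along the pixel's ray), 0 where there is no reading.
- eyes.calibration(name): a dict with "K" (3x3 intrinsics, pixels), "k1" (the pictures are not rectified: a ray, as slopes to the right and down, at radius r is drawn at 1 + k1 r^2 times it, then the intrinsics apply), "origin" and "orientation" of the camera in the world; the wrist camera has in their place "mount" (4x4, takes a point from camera to tool coordinates, whose origin is the TCP and whose axes are the flange's). Camera axes: x right, y up, looking along -z (the intrinsics and any distortion apply to the point x, -y, -z); pixel columns grow to the right and rows downward; lengths in m; the calibration is good to about 2 mm. A picture is of the moment at which its call begins: read the wrist's pose just before it. calibration takes no time and is no camera call.
- job.hand_in(): hands the job in, once; it reports no verdict.
Trained networks look in the newest picture that a camera, given by its name, has taken for a name from the list of things; names that differ only in an ending like _2 or _b are one class to them, and where a whole thing is asked for, a point or a joint stands for the part that bears it (a point fixed in the world has none). Each returns a list of dicts, best first, with "conf" (0 to 1); they miss things now and then, are a little off and sometimes report something else, mostly with a low value. They report only what shows in the picture. A call takes as long as a camera call. They do not tell look-alikes from the thing itself.
- spotter.find_in(query, camera): "extent" ([centre column, centre row, width, height] in pixels, round what is visible of it).
- spotter.landmark_of(query, camera): "uv" ([column, row] in pixels: a listed point, or the origin of a listed thing).
The state is a dict: "clock": time; "joints": joint angles; "dq": joint speeds; "joint_efforts": joint torques, N m; "position": TCP position; "tcp_rot": TCP orientation; "wrist_force": force on the tool from outside, world axes, zero at the start; "wrist_torque": the same for the moment, N m; "gripper_width": finger opening in m.
Only numpy, scipy, OpenCV 4.12 (cv2) and the standard library are available. Lean on these libraries where they do the work, as an engineer would, in place of code of your own. Each camera call takes 0.05 s, during which the arm holds its last target.

TASK

Get the bench shaker ready to run: its blue flask plate is lying loose on top of the four locating studs. Push the plate sideways against the guide fence and slide it along until its holes drop over the studs and it lies flat on the deck. Slide it without ever lifting it off the shaker, do not disturb the flask, jar or timer standing about, and leave the plate alone at the end.

Things in the scene. Friction and masses are not known exactly. Their poses are not given: they have to be found in the camera images.
- shaker: bench shaker, fixed, its place and yaw vary: white body 280 (x) x 200 (y) x 70 mm, dark deck top at z = 70 mm. Origin under its centre on the worktop; control panel on its -x side. Four brass studs, 10 mm diameter, 7 mm tall, coned to 5 mm tips, on the deck at x = +-50, y = +-35 mm. Aluminium guide fence along x, 220 mm long, 16 mm above the deck, inner face at y = +61.5 mm.
- deck_seat (a point): centre of the shaker's deck top, shaker's axes; the origin of the fully seated plate comes here, with parallel axes (its +y edge is then 1.5 mm from the fence). The plate can be off by about 3 mm and still drop; once dropped, the studs stop it hard
- flask_plate: loose blue plate 200 (x) x 120 (y) x 6 mm, about 0.45 kg; 16 mm through-holes at x = +-50, y = +-35 mm; two 33 mm tall steel flask clips on its centre line. Origin at the centre of its underside. It starts flat on the stud tips (underside 7 mm above the deck), 20 to 40 mm short in the shaker's -x and 6 to 16 mm in -y of its seat, turned up to 3 degrees. It slides with about 1 to 5 N
- near_lip (a point): for pushing the plate to +x: middle of the outer face (facing -x) of the upturned lip along the plate's -x edge, 100 mm from the plate's origin. Lip 116 mm long, 5 mm thick, from the underside to 26 mm above it; this point is 13 mm above the underside; axes as the plate's
- side_lip (a point): for pushing the plate to +y, against the fence: middle of the outer face (facing -y) of the upturned lip along the plate's -y edge, 60 mm from the plate's origin. Lip 120 mm long, 5 mm thick, from the underside to 26 mm above it; this point is 13 mm above the underside; axes as the plate's
- erlenmeyer: clear conical flask, 80 mm diameter, 119 mm tall, standing left of the shaker; origin under its centre. Leave it alone
- specimen_jar: white jar with red lid, 64 mm diameter, 75 mm tall, right of the shaker; origin under its centre. Leave it alone
- bench_timer: small white bench timer, 45 x 70 x 29 mm, right of the shaker; origin under its centre. Leave it alone
There are look-alikes about, which are no part of the job. What is meant by the flask_plate is not yellow, and is the larger of those in its own colour.

How it is judged:
By the outcome, as a careful person would: the job done as asked, in the order asked, and still so for the second after the job is handed in, with the robot touching nothing.
It also fails if it takes over 43 s, if anything falls off the work surface, if the arm or the gripper's body presses on something with over 40 N, if the wrist force passes 120 N, or if a joint passes its speed limit or range.

## Working session

There is one attempt and no reset: what is moved stays moved. The work goes in short steps, Python scripts to look and compute and a tool call to move; the robot and the scene stay as the last step left them, time stands still between calls to the robot, and variables do not carry over. Pictures are saved under pics/ and viewed, and the job is handed in when it is done.

Besides the shell and the picture viewer there is one more tool, called in YAML: its name, and indented under it one key for each argument. arm_command: Moves the arm, as the interface text tells. Its arguments: {"type":"object","properties":{"plan":{"type":"array"},"grip_force":{"type":"number"}},"required":["plan"]}

```bash
mkdir -p pics
cat > h.py <<'E'
import numpy as np, cv2
from workcell import readout, eyes, job, spotter
from scipy.spatial.transform import Rotation as R
def pose(name,st=None):
    c=eyes.calibration(name)
    if 'mount' in c:
        T=np.eye(4);T[:3,:3]=R.from_rotvec(st['tcp_rot']).as_matrix();T[:3,3]=st['position']
        return c,T@np.array(c['mount'])
    T=np.eye(4);o=np.array(c['orientation'],float)
    T[:3,:3]=o if o.shape==(3,3) else R.from_rotvec(o).as_matrix()
    T[:3,3]=c['origin'];return c,T
def rays(c,uv):
    K=np.array(c['K'],float);uv=np.atleast_2d(uv).astype(float)
    d=np.stack([(uv[:,0]-K[0,2])/K[0,0],(uv[:,1]-K[1,2])/K[1,1]],1)
    u=d.copy()
    for _ in range(20): u=d/(1+c['k1']*(u**2).sum(1,keepdims=True))
    return np.stack([u[:,0],-u[:,1],-np.ones(len(u))],1)
def atz(c,T,uv,z):
    r=rays(c,uv)@T[:3,:3].T; return T[:3,3]+r*((z-T[2,3])/r[:,2])[:,None]
def atdepth(c,T,uv,d):
    return rays(c,uv)*np.atleast_1d(d)[:,None]@T[:3,:3].T+T[:3,3]
E
python3 - <<'E'
from h import *
st=readout.read_state();print({k:np.round(v,3) for k,v in st.items()})
for n in ['scene','top']:
    im,d=eyes.camera(n);cv2.imwrite(f'pics/{n}0.png',im);np.savez(f'{n}0.npz',im=im,d=d)
    print(n,eyes.calibration(n))
    for q in ['flask_plate','shaker']: print(q,spotter.find_in(q,n))
    for q in ['near_lip','side_lip','deck_seat','flask_plate']: print(q,spotter.landmark_of(q,n))
print(readout.read_state()['clock'])
E
```

```text
{'clock': np.float64(0.0), 'joints': array([1.023, 0.049, 0.098, 1.622, 0.   , 1.443]), 'dq': array([ 0.001,  0.001,  0.001, -0.001, -0.001,  0.001]), 'joint_efforts': array([ 0.0000e+00, -3.3878e+01,  3.2001e+01,  2.0000e-02, -0.0000e+00,
       -0.0000e+00]), 'position': array([0.214, 0.479, 0.403]), 'tcp_rot': array([-0.654, -3.072,  0.004]), 'wrist_force': array([-0.451,  0.048, -0.645]), 'wrist_torque': array([-0.008, -0.006, -0.004]), 'gripper_width': np.float64(0.085)}
scene {'K': array([[395.67794053,   0.        , 277.25797994],
       [  0.        , 395.67794053, 214.06248252],
       [  0.        ,   0.        ,   1.        ]]), 'k1': -0.03988653749666537, 'origin': array([-0.04143402, -0.70706771,  1.10683392]), 'orientation': array([ 0.7512024 , -0.2159195 , -0.55829296])}
flask_plate [{'extent': [293.4, 219.6, 62.1, 43.7], 'conf': 0.7}, {'extent': [206.9, 171.2, 34.9, 14.2], 'conf': 0.68}, {'extent': [324.5, 281.8, 51.6, 42.7], 'conf': 0.56}]
shaker [{'extent': [298.8, 224.1, 95.1, 71.5], 'conf': 0.95}]
near_lip [{'uv': [332.6, 263.3], 'conf': 0.95}, {'uv': [221.4, 173.
[... 634 characters left out ...]
2414418, -0.31236679, -1.25059761])}
flask_plate [{'extent': [356.0, 253.9, 32.2, 46.5], 'conf': 0.78}, {'extent': [151.8, 205.6, 31.8, 32.9], 'conf': 0.78}, {'extent': [293.5, 213.8, 52.8, 59.5], 'conf': 0.63}]
shaker [{'extent': [292.4, 213.5, 83.4, 92.3], 'conf': 0.91}]
near_lip [{'uv': [157.7, 197.0], 'conf': 0.93}, {'uv': [357.0, 234.0], 'conf': 0.78}, {'uv': [285.4, 235.8], 'conf': 0.68}]
side_lip [{'uv': [133.5, 202.6], 'conf': 0.82}, {'uv': [342.0, 251.8], 'conf': 0.77}, {'uv': [308.2, 216.1], 'conf': 0.73}]
deck_seat [{'uv': [289.1, 205.8], 'conf': 0.6}]
flask_plate [{'uv': [357.1, 254.9], 'conf': 0.88}, {'uv': [293.1, 211.6], 'conf': 0.71}, {'uv': [143.7, 207.2], 'conf': 0.63}]
0.7
```

Run:
```python
import cv2
a=cv2.imread('pics/scene0.png')[130:340,170:400];b=cv2.imread('pics/top0.png')[130:310,120:400]
cv2.imwrite('pics/s0c.png',cv2.resize(a,None,fx=2.8,fy=2.8,interpolation=2));cv2.imwrite('pics/t0c.png',cv2.resize(b,None,fx=2.8,fy=2.8,interpolation=2))
```

```text
(no output)
```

View pics/s0c.png

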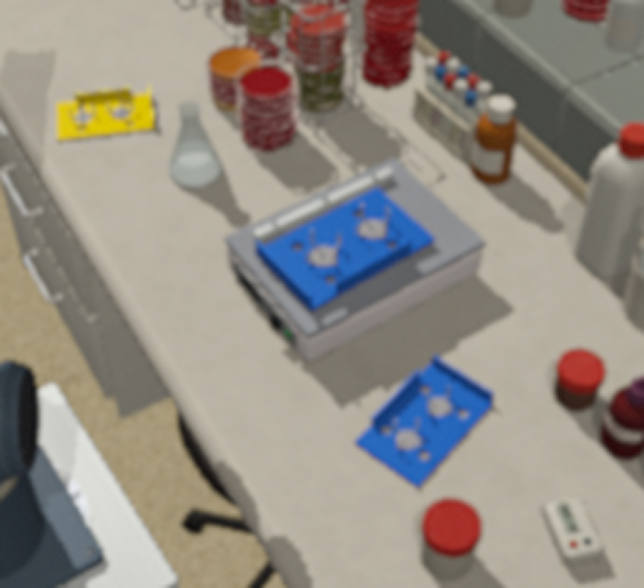

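View pics/t0c.png

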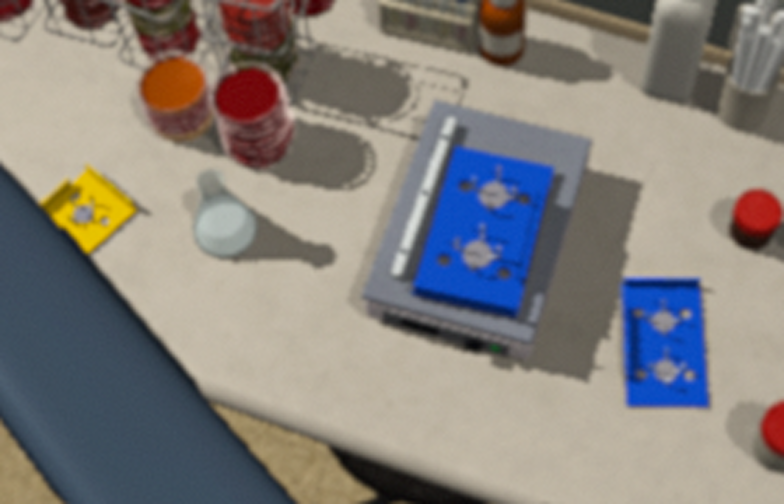

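Run:
```python
from h import *
c,T=pose('scene');ct,Tt=pose('top')
for n,uv,z in [('near',(267,230.7),.09),('side',(303.8,225.5),.09),('seat',(295.7,213.8),.07),('plate',(292.8,219.8),.077)]: print('scene',n,atz(c,T,uv,z).round(4))
for n,uv,z in [('near',(285.4,235.8),.09),('side',(308.2,216.1),.09),('seat',(289.1,205.8),.07),('plate',(293.1,211.6),.077)]: print('top',n,atz(ct,Tt,uv,z).round(4))
```

```text
scene near [[0.4215 0.0755 0.09  ]]
scene side [[0.5408 0.0244 0.09  ]]
scene seat [[0.5619 0.1021 0.07  ]]
scene plate [[0.532 0.078 0.077]]
top near [[0.4434 0.0804 0.09  ]]
top side [[0.5307 0.0309 0.09  ]]
top seat [[0.5601 0.1026 0.07  ]]
top plate [[0.5395 0.0832 0.077 ]]
```

```bash
cat >> h.py <<'E'
def go(target,Rt,n=None,st=None):
    "prints per-row shift (tool axes at start) for straight move"
    st=st or readout.read_state();Rm=R.from_rotvec(st['tcp_rot']).as_matrix()
    t=Rm.T@(np.array(target)-st['position'])*1000; w=R.from_matrix(Rm.T@Rt).as_rotvec()
    print('clock',round(st['clock'],2),'shift mm',t.round(1),'|t|',np.linalg.norm(t).round(1),'turn',w.round(3),'deg',np.degrees(np.linalg.norm(w)).round(1))
def down(yaw): # tool z down, tool x axis at given yaw
    x=np.array([np.cos(yaw),np.sin(yaw),0]);z=np.array([0,0,-1.]);return np.stack([x,np.cross(z,x),z],1)
E
python3 - <<'E'
from h import *
st=readout.read_state();Rm=R.from_rotvec(st['tcp_rot']).as_matrix();print(Rm.round(3))
print(eyes.calibration('wrist'))
# shaker yaw: deck fence line & plate edges from top depth
c,T=pose('top');d=np.load('top0.npz');im,dd=d['im'],d['d']
v,u=np.mgrid[150:260,230:350];uv=np.stack([u.ravel(),v.ravel()],1)
P=atdepth(c,T,uv,dd[150:260,230:350].ravel())
hist=np.histogram(P[:,2],bins=np.arange(-.01,.13,.005));print(hist[0])
for lo,hi in [(.065,.076),(.05,.13)]:
    m=(P[:,2]>lo)&(P[:,2]<hi);r=cv2.minAreaRect(P[m][:,:2].astype(np.float32)*1000);print(lo,r)
b=im[150:260,230:350].reshape(-1,3).astype(int);m=(b[:,0]>b[:,2]+80)&(P[:,2]>.05)
print('plate',cv2.minAreaRect(P[m][:,:2].astype(np.float32)*1000), np.median(P[m][:,2]))
E
```

```text
[[-0.913  0.408  0.   ]
 [ 0.408  0.913  0.   ]
 [ 0.     0.    -1.   ]]
{'K': array([[344.42380874,   0.        , 282.56518085],
       [  0.        , 344.42380874, 207.38242391],
       [  0.        ,   0.        ,   1.        ]]), 'k1': -0.06801014129739412, 'mount': array([[-4.01269076e-04,  9.48733960e-01,  3.16075486e-01,
         8.17735280e-02],
       [ 9.99999625e-01,  1.38227711e-04,  8.54630027e-04,
         1.65417423e-04],
       [ 7.67126138e-04,  3.16075711e-01, -9.48733659e-01,
         3.05774996e-02],
       [ 0.00000000e+00,  0.00000000e+00,  0.00000000e+00,
         1.00000000e+00]])}
[ 469 3331 3552  616   40   51   55   51   38   65   54   76   77   44
  124 1043 1068  396 1083  629   95   58   81   32    6    1    0    0]
0.065 ((560.547607421875, 95.22884368896484), (284.135009765625, 200.64944458007812), 0.062037836760282516)
0.05 ((559.8807983398438, 95.32603454589844), (287.25341796875, 201.36825561523438), 0.08946920931339264)
plate ((225.76553344726562, 34.98487091064453), (843.0118408203125, 140.41893005371094), 8.976816177368164) 0.0836037368898932
```

Run:
```python
from h import *
go([.55,.095,.42],down(np.pi/2))
```

```text
clock 0.7 shift mm [-463.5 -214.1  -15.3] |t| 510.8 turn [ 0.    -0.     1.151] deg 65.9
```

arm_command:
  plan:
    - [0,0,0,-39,-18,-1,0.0]
    - [0,0,0,-39,-18,-1,0.0]
    - [0,0,0,-39,-18,-1,0.0]
    - [0,0,0,-39,-18,-1,0.0]
    - [0,0,0,-39,-18,-1,0.0]
    - [0,0,0,-39,-18,-1,0.0]
    - [0,0,0,-39,-18,-1,0.0]
    - [0,0,0,-39,-18,-1,0.0]
    - [0,0,0,-39,-18,-1,0.0]
    - [0,0,0,-39,-18,-1,0.0]
    - [0,0,0,-39,-18,-1,0.0]
    - [0,0,0,-39,-18,-1,0.0]
    - [0,0,0.144,0,0,0,0.0]
    - [0,0,0.144,0,0,0,0.0]
    - [0,0,0.144,0,0,0,0.0]
    - [0,0,0.144,0,0,0,0.0]
    - [0,0,0.144,0,0,0,0.0]
    - [0,0,0.144,0,0,0,0.0]
    - [0,0,0.144,0,0,0,0.0]
    - [0,0,0.144,0,0,0,0.0]

```text
clock: 2.7
position: [0.569, 0.075, 0.4151]
tcp_rot: [2.261, 2.181, 0.008]
wrist_force: [0.2, -0.6, 0.2]
gripper_width: 0.0001
```

Run:
```python
from h import *
st=readout.read_state();print(st['clock'],st['position'],st['dq'].round(3),R.from_rotvec(st['tcp_rot']).as_matrix().round(3))
st=readout.read_state();im,d=eyes.camera('wrist');cv2.imwrite('pics/w1.png',im);np.savez('w1.npz',im=im,d=d,p=st['position'],r=st['tcp_rot'])
c,T=pose('wrist',st)
for q,z in [('near_lip',.09),('side_lip',.09),('deck_seat',.07),('flask_plate',.077)]:
    for r in spotter.landmark_of(q,'wrist'): print(q,r,atz(c,T,r['uv'],z).round(4))
```

```text
2.7 [0.56903592 0.07500451 0.41507228] [-1.000e-03  2.000e-03  2.000e-03 -2.000e-03 -0.000e+00  1.484e+00] [[ 0.036  0.999  0.004]
 [ 0.999 -0.036  0.003]
 [ 0.003  0.004 -1.   ]]
near_lip {'uv': [134.8, 190.7], 'conf': 0.61} [[0.4372 0.0802 0.09  ]]
side_lip {'uv': [217.5, 307.3], 'conf': 0.71} [[ 0.4999 -0.0438  0.09  ]]
side_lip {'uv': [251.7, 239.5], 'conf': 0.66} [[0.5392 0.029  0.09  ]]
flask_plate {'uv': [248.3, 179.1], 'conf': 0.83} [[0.5386 0.0836 0.077 ]]
```

View pics/w1.png

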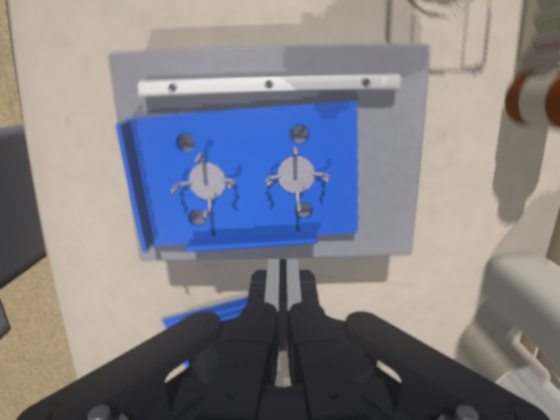

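Run:
```python
from h import *
st=readout.read_state();im,d=eyes.camera('wrist');cv2.imwrite('pics/w2.png',im);np.savez('w2.npz',im=im,d=d,p=st['position'],r=st['tcp_rot'])
st['clock'];c,T=pose('wrist',st);print(st['clock'],st['position'],st['dq'].round(2),R.from_rotvec(st['tcp_rot']).as_matrix()[:2,0])
for q,z in [('near_lip',.09),('side_lip',.09),('flask_plate',.077)]:
    for r in spotter.landmark_of(q,'wrist'): print(q,r,atz(c,T,r['uv'],z).round(4))
v,u=np.mgrid[0:420,0:560];uv=np.stack([u.ravel(),v.ravel()],1);dd=d.ravel()
P=atdepth(c,T,uv,dd);np.save('P2.npy',P);b=im.reshape(-1,3).astype(int)
blue=(b[:,0]>b[:,2]+80)&(dd>0)&(P[:,2]>.06)&(v.ravel()<260)
print('blue z',np.percentile(P[blue][:,2],[5,50,95]))
m=blue&(P[:,2]<.09); 
ms=np.zeros(420*560,np.uint8);ms[blue]=255
ms=ms.reshape(420,560)
r=cv2.minAreaRect(atz(c,T,uv[blue],.083)[:,:2].astype(np.float32)*1000);print('plate top rect',r)
dk=(dd>0)&(abs(P[:,2]-.07)<.006)&(v.ravel()<262)&~blue
print('deck z',np.median(P[dk][:,2]))
r=cv2.minAreaRect(P[dk][:,:2].astype(np.float32)*1000);print('deck',r)
cv2.imwrite('pics/w2c.png',cv2.resize(im[30:270,95:445],None,fx=2.2,fy=2.2,interpolation=2))
```

```text
2.95 [0.56899967 0.07502364 0.41512863] [-0.   -0.    0.    0.   -0.    0.01] [0.02755911 0.99961409]
near_lip {'uv': [135.6, 188.1], 'conf': 0.89} [[0.4383 0.0814 0.09  ]]
side_lip {'uv': [215.2, 304.9], 'conf': 0.91} [[ 0.4988 -0.0415  0.09  ]]
flask_plate {'uv': [228.4, 333.1], 'conf': 0.64} [[ 0.5065 -0.0865  0.077 ]]
flask_plate {'uv': [247.2, 177.5], 'conf': 0.63} [[0.5376 0.0849 0.077 ]]
blue z [0.0820934  0.08333304 0.10088502]
plate top rect ((532.6404418945312, 81.65432739257812), (208.82322692871094, 128.80686950683594), 2.708857774734497)
deck z 0.07024823904289126
deck ((628.287841796875, 98.12905883789062), (415.2225036621094, 200.44960021972656), 0.05266492813825607)
```

View pics/w2c.png

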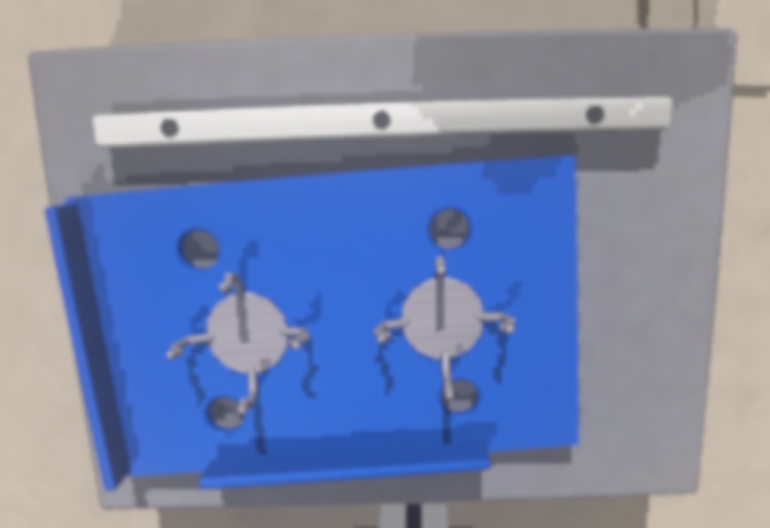

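Run:
```python
from h import *
f=np.load('w2.npz');st=dict(position=f['p'],tcp_rot=f['r']);c,T=pose('wrist',st)
g=lambda pts,z: atz(c,T,np.array(pts)/2.2+[95,30],z)[:,:2]*1000
dk=g([(30,52),(735,30),(698,492),(103,507)],70);dk=g([(30,52),(735,30),(698,492),(103,507)],.07)
print('deck',dk.round(1),dk.mean(0).round(1),[np.degrees(np.arctan2(*(b-a)[::-1])).round(2) for a,b in [(dk[0],dk[1]),(dk[3],dk[2]),(dk[3],dk[0]),(dk[2],dk[1])]])
fe=g([(95,145),(671,124)],.086);print('fence',fe.round(1),fe.mean(0).round(1),np.degrees(np.arctan2(*(fe[1]-fe[0])[::-1])))
ho=g([(199,248),(449,228),(226,412),(460,396)],.083);print('holes',ho.round(1),ho.mean(0).round(1),[np.degrees(np.arctan2(*(b-a)[::-1])).round(2) for a,b in [(ho[0],ho[1]),(ho[2],ho[3]),(ho[2],ho[0]),(ho[3],ho[1])]])
pr=g([(575,156),(577,443)],.083);print('right',pr.round(1))
```

```text
deck [[ 4.231e+02  1.968e+02]
 [ 6.985e+02  1.965e+02]
 [ 7.001e+02 -7.000e-01]
 [ 4.230e+02 -4.000e-01]] [561.2  98. ] [np.float64(-0.05), np.float64(-0.08), np.float64(89.98), np.float64(90.46)]
fence [[450.8 160.1]
 [669.9 161.3]] [560.4 160.7] 0.3003987900050141
holes [[486.  119.1]
 [585.4 123.8]
 [489.7  49.7]
 [589.   54. ]] [537.5  86.6] [np.float64(2.71), np.float64(2.47), np.float64(93.05), np.float64(93.02)]
right [[634.2 150. ]
 [639.4  31.1]]
```

Run:
```python
from h import *
go([.540,-.004,.254],down(np.pi/2))
```

```text
clock 3.15 shift mm [-80.4 -27.3 160.7] |t| 181.8 turn [ 0.004 -0.003 -0.029] deg 1.7
```

arm_command:
  plan:
    - [0,0,-0.029,-40,-14,0,0.0]
    - [0,0,0,-40,-14,0,0.0]
    - [0,0,0,0,0,30,0.0]
    - [0,0,0,0,0,40,0.0]
    - [0,0,0,0,0,40,0.0]
    - [0,0,0,0,0,30,0.0]
    - [0,0,0,0,0,10,0.0]
    - [0,0,0,0,0,0,0.0]

```text
clock: 3.95
position: [0.541, -0.0073, 0.2627]
tcp_rot: [2.208, 2.224, 0.015]
wrist_force: [-0.4, -0.3, 1.1]
gripper_width: 0.0001
```

Run:
```python
from h import *
go([.540,-.004,.254],down(np.pi/2))
st=readout.read_state();print(st['position'],st['wrist_force'])
im,d=eyes.camera('wrist');cv2.imwrite('pics/w3.png',im)
```

```text
clock 3.95 shift mm [ 3.3 -1.1  8.7] |t| 9.4 turn [ 0.012 -0.002  0.007] deg 0.8
[ 0.54098081 -0.00731442  0.2627382 ] [-0.413832   -0.32727058  1.13862151]
```

View pics/w3.png

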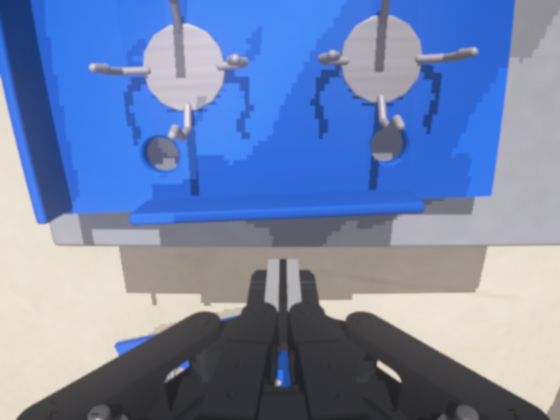

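arm_command:
  plan:
    - [0.012,0,0.007,0,-1,8,0.0]
    - [0,0,0,0,0,2,0.0]
    - [0,0,0,5,0,0,0.0]
    - [0,0,0,5,0,0,0.0]
    - [0,0,0,5,0,0,0.0]
    - [0,0,0,4,0,0,0.0]
    - [0,0,0,3,0,0,0.0]
    - [0,0,0,3,0,0,0.0]

```text
clock: 4.8
position: [0.5437, 0.0193, 0.2613]
tcp_rot: [2.213, 2.214, 0.013]
wrist_force: [-0.2, -1.0, -1.0]
gripper_width: 0.0001
```

Run:
```python
from h import *
go([.540,.020,.256],down(np.pi/2))
st=readout.read_state();print(st['position'],st['wrist_force'],R.from_rotvec(st['tcp_rot']).as_matrix().round(4))
im,d=eyes.camera('wrist');cv2.imwrite('pics/w4.png',im)
```

```text
clock 4.8 shift mm [ 0.7 -3.8  5.2] |t| 6.5 turn [0.014 0.002 0.001] deg 0.8
[0.54372636 0.01927849 0.26127291] [-0.23791128 -1.03002857 -0.96933525] [[-6.000e-04  9.999e-01  1.380e-02]
 [ 1.000e+00  6.000e-04 -2.400e-03]
 [-2.400e-03  1.380e-02 -9.999e-01]]
```

View pics/w4.png

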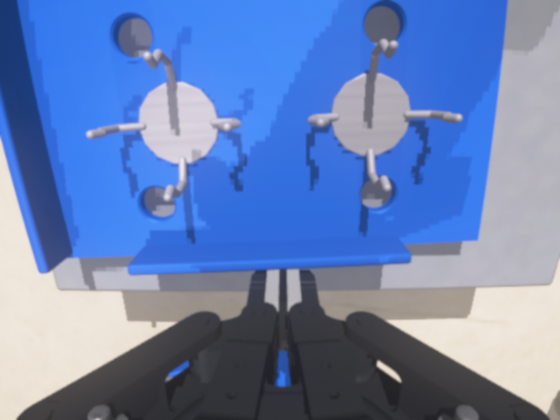

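arm_command:
  plan:
    - [0.014,0,0,-2,-4,7,0.0]
    - [0,0,0,-1,0,5,0.0]
    - [0,0,0,0,0,0,0.0]

```text
clock: 5.15
position: [0.5393, 0.017, 0.248]
tcp_rot: [-2.219, -2.222, 0.002]
wrist_force: [-0.6, 1.0, -0.1]
gripper_width: -0.0002
```

arm_command:
  plan:
    - [0,0,0,0,0,-4,0.0]
    - [0,0,0,4,0,-1,0.0]
    - [0,0,0,3,0,0,0.0]
    - [0,0,0,3,0,0,0.0]

```text
clock: 5.55
position: [0.5389, 0.0262, 0.2525]
tcp_rot: [-2.222, -2.22, 0.008]
wrist_force: [-1.1, -4.1, -0.6]
gripper_width: 0.0001
```

arm_command:
  plan:
    - [0,0,0,2.5,0,0,0.0]
    - [0,0,0,2.5,0,0,0.0]

```text
clock: 5.75
position: [0.5381, 0.0299, 0.2525]
tcp_rot: [2.221, 2.218, -0.02]
wrist_force: [-1.8, -6.2, 0.9]
gripper_width: 0.0005
```

arm_command:
  plan:
    - [0,0,0,3,0,0,0.0]
    - [0,0,0,3,0,0,0.0]

```text
clock: 5.95
position: [0.5381, 0.0324, 0.2529]
tcp_rot: [2.217, 2.207, -0.038]
wrist_force: [-0.7, -10.0, -0.4]
gripper_width: 0.0005
```

Run:
```python
from h import *
go([.540,.034,.253],down(np.pi/2))
im,d=eyes.camera('wrist');cv2.imwrite('pics/w5.png',im)
```

```text
clock 5.95 shift mm [ 1.6  1.9 -0.2] |t| 2.5 turn [-0.008  0.026 -0.005] deg 1.6
```

View pics/w5.png

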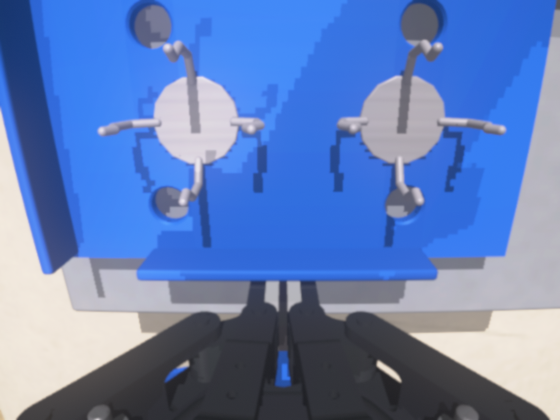

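arm_command:
  plan:
    - [0,0,0,4,0,0,0.0]
    - [0,0,0,4,0,0,0.0]

```text
clock: 6.2
position: [0.5381, 0.0355, 0.2531]
tcp_rot: [2.213, 2.191, -0.06]
wrist_force: [-0.7, -11.8, 0.4]
gripper_width: 0.0002
```

arm_command:
  plan:
    - [0,0,0,-10,0,0,0.0]
    - [0,0,0,-10,0,0,0.0]
    - [0,0.06,0,0,0,0,0.0]
    - [0,0,0,0,0,-45,0.0]
    - [0,0,0,0,0,-45,0.0]
    - [0,0,0,0,0,-45,0.0]
    - [0,0,0,0,0,-40,0.0]
    - [0,0,0,0,0,0,0.0]

```text
clock: 7.0
position: [0.5377, 0.0106, 0.4311]
tcp_rot: [-2.209, -2.189, -0.018]
wrist_force: [0.7, 0.1, 0.9]
gripper_width: -0.0001
```

Run:
```python
from h import *
go([.520,.1,.42],down(np.pi))
st=readout.read_state();im,d=eyes.camera('wrist');cv2.imwrite('pics/w6.png',im);np.savez('w6.npz',im=im,d=d,p=st['position'],r=st['tcp_rot'])
print(st['position'],st['wrist_force'])
```

```text
clock 7.0 shift mm [ 88.9 -18.3  14.1] |t| 91.8 turn [ 0.013 -0.035 -1.58 ] deg 90.5
[0.53767011 0.01056945 0.43107866] [0.7442766  0.10300969 0.91271073]
```

View pics/w6.png

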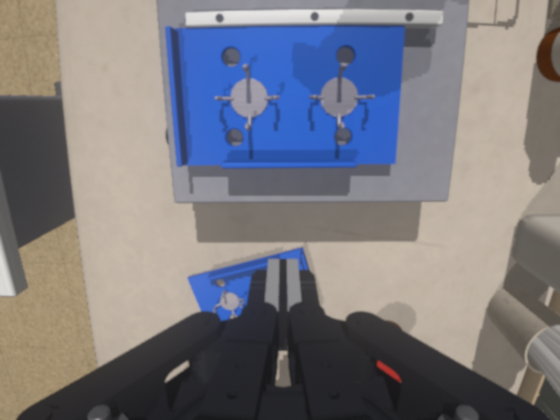

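Run:
```python
from h import *
im=cv2.imread('pics/w6.png');cv2.imwrite('pics/w6c.png',cv2.resize(im[0:210,150:480],None,fx=2.4,fy=2.4,interpolation=2))
```

```text
(no output)
```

View pics/w6c.png

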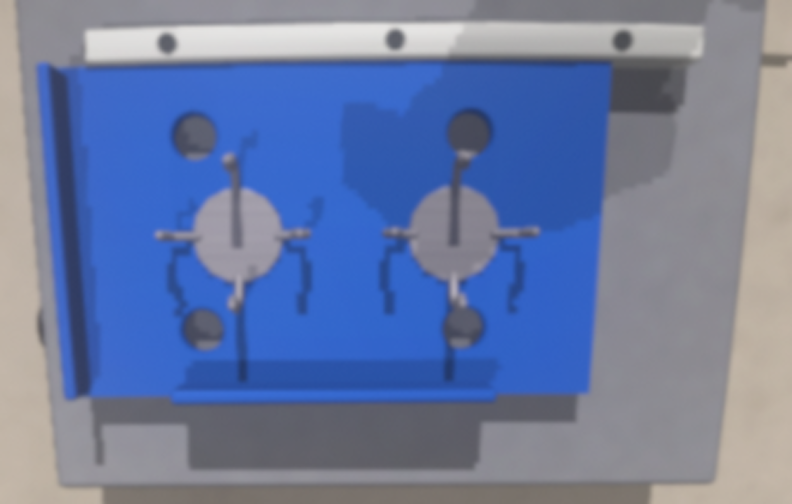

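Run:
```python
from h import *
f=np.load('w6.npz');st=dict(position=f['p'],tcp_rot=f['r']);c,T=pose('wrist',st)
g=lambda pts,z: atz(c,T,np.array(pts)/2.4+[150,0],z)[:,:2]*1000
ho=g([(194,136),(469,132),(203,328),(463,326)],.083);print('holes',ho.round(1),ho.mean(0).round(1),[np.degrees(np.arctan2(*(b-a)[::-1])).round(2) for a,b in [(ho[0],ho[1]),(ho[2],ho[3])]])
fe=g([(86,63),(703,56)],.086);print('fence',fe.round(1))
print('deck bottom',g([(62,485),(715,480)],.07).round(1))
print('lip',g([(38,65),(66,398)],.103).round(1))
```

```text
holes [[488.2 134.3]
 [587.7 134.6]
 [488.5  65.1]
 [587.8  65.1]] [538.   99.8] [np.float64(0.2), np.float64(0.0)]
fence [[451.1 159.4]
 [669.8 160.6]]
deck bottom [[ 4.233e+02 -7.000e-01]
 [ 6.991e+02  1.000e-01]]
lip [[439.2 155.8]
 [439.3  42. ]]
```

arm_command:
  plan:
    - [0,0,0,22,-34,0,0.5]
    - [0,0,0,22,-34,0,0.5]
    - [0,0,0,22,-34,0,0.5]
    - [0,0,0,22,-34,0,0.5]
    - [0,0,-0.144,0,0,0,0.5]
    - [0,0,-0.144,0,0,0,0.5]
    - [0,0,-0.144,0,0,0,0.5]
    - [0,0,-0.144,0,0,0,0.5]
    - [0,0,-0.144,0,0,0,0.5]
    - [0,0,-0.144,0,0,0,0.5]
    - [0,0,-0.144,0,0,0,0.5]
    - [0,0,-0.144,0,0,0,0.5]
    - [0,0,-0.144,0,0,0,0.5]
    - [0,0,-0.144,0,0,0,0.5]
    - [0,0,-0.144,0,0,0,0.5]
    - [0,0,0,0,0,0,0.5]

```text
clock: 8.65
position: [0.3948, 0.1035, 0.4086]
tcp_rot: [0.098, -3.088, -0.081]
wrist_force: [0.3, -0.6, 0.4]
gripper_width: 0.0428
```

Run:
```python
from h import *
go([.404,.1,.252],down(np.pi));st=readout.read_state();print(st['position'],st['gripper_width'])
```

```text
clock 8.65 shift mm [-16.7 -12.5 155.5] |t| 156.9 turn [ 0.052 -0.051  0.064] deg 5.6
[0.3947963  0.10351634 0.40855136] 0.042812432648002045
```

arm_command:
  plan:
    - [0.052,-0.051,0.064,0,0,0,0.5]
    - [0,0,0,0,0,0,0.5]

```text
clock: 8.85
position: [0.3946, 0.1034, 0.4061]
tcp_rot: [-0.013, -3.139, -0.0]
wrist_force: [-0.6, 0.1, 0.7]
gripper_width: 0.0425
```

Run:
```python
from h import *
go([.404,.1,.252],down(np.pi));st=readout.read_state();print(st['position'],st['gripper_width'])
```

```text
clock 8.85 shift mm [ -9.9  -3.4 154.1] |t| 154.4 turn [ 0.    -0.003 -0.008] deg 0.5
[0.39459625 0.10342184 0.40611205] 0.04248735871366531
```

arm_command:
  plan:
    - [0,0,-0.008,-9,-4,0,0.5]
    - [0,0,0,0,0,40,0.5]
    - [0,0,0,0,0,40,0.5]
    - [0,0,0,0,0,40,0.5]
    - [0,0,0,0,0,27,0.5]
    - [0,0,0,0,0,6,0.5]
    - [0,0,0,0,0,0,0.5]

```text
clock: 9.55
position: [0.4065, 0.0982, 0.2474]
tcp_rot: [-0.002, -3.137, -0.012]
wrist_force: [-0.7, 0.6, 1.0]
gripper_width: 0.0425
```

Run:
```python
from h import *
go([.404,.1,.252],down(np.pi));st=readout.read_state();print(st['position'],st['wrist_force'])
im,d=eyes.camera('wrist');cv2.imwrite('pics/w7.png',im)
```

```text
clock 9.55 shift mm [ 2.5  1.8 -4.6] |t| 5.5 turn [ 0.008 -0.005 -0.001] deg 0.5
[0.40648658 0.09823469 0.24738368] [-0.69153245  0.6143276   0.98282152]
```

View pics/w7.png

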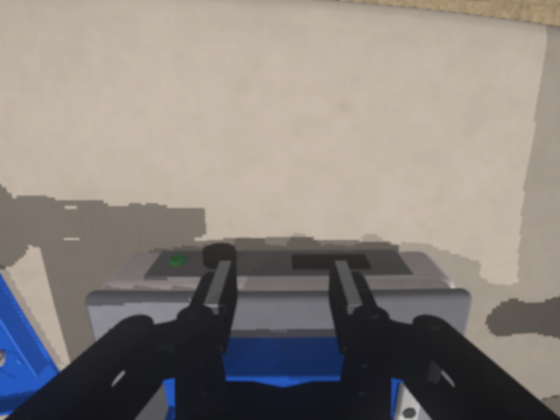

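arm_command:
  plan:
    - [0.008,0,0,0,2,-4,0.5]
    - [0,0,0,-6,0,0,0.5]
    - [0,0,0,-6,0,0,0.5]
    - [0,0,0,-5,0,0,0.5]
    - [0,0,0,-4,0,0,0.5]
    - [0,0,0,-4,0,0,0.5]
    - [0,0,0,-4,0,0,0.5]

```text
clock: 10.3
position: [0.4397, 0.1006, 0.2588]
tcp_rot: [0.001, 3.14, 0.0]
wrist_force: [-4.4, -0.6, 2.9]
gripper_width: 0.0426
```

Run:
```python
from h import *
go([.45,.1,.252],down(np.pi));st=readout.read_state();print(st['position'],st['wrist_force'])
im,d=eyes.camera('scene');cv2.imwrite('pics/s8.png',cv2.resize(im[170:270,230:360],None,fx=5,fy=5,interpolation=2))
```

```text
clock 10.3 shift mm [-10.3  -0.6   6.8] |t| 12.4 turn [ 0.     0.002 -0.001] deg 0.1
[0.43967511 0.10062922 0.25881057] [-4.4302915  -0.64416926  2.92113072]
```

View pics/s8.png

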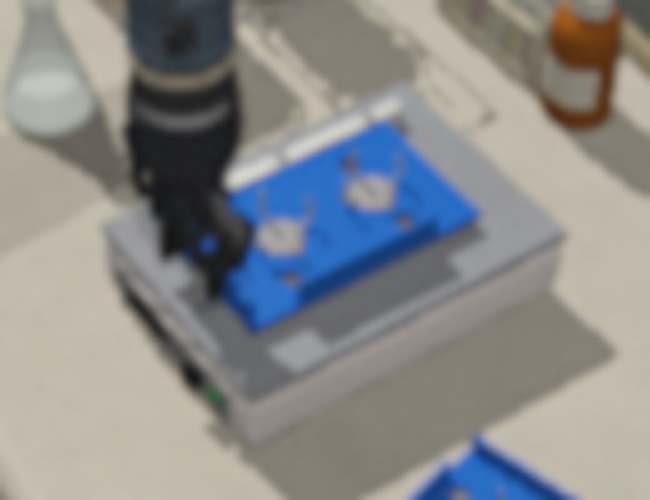

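arm_command:
  plan:
    - [0,0,0,2,0,4,0.5]
    - [0,0,0,0,0,5,0.5]
    - [0,0,0,-4,0,0,0.5]
    - [0,0,0,-3,0,0,0.5]
    - [0,0,0,-3,0,0,0.5]

```text
clock: 10.85
position: [0.4491, 0.1006, 0.249]
tcp_rot: [0.001, 3.137, 0.0]
wrist_force: [-5.1, -0.3, 3.7]
gripper_width: 0.0425
```

arm_command:
  plan:
    - [0,0,0,-2,0,0,0.5]
    - [0,0,0,-2,0,0,0.5]

```text
clock: 11.05
position: [0.4527, 0.1006, 0.2491]
tcp_rot: [0.001, 3.14, 0.0]
wrist_force: [-5.5, -0.2, 2.3]
gripper_width: 0.0426
```

Run:
```python
from h import *
st=readout.read_state();im,d=eyes.camera('top');np.savez('t9.npz',im=im,d=d);cv2.imwrite('pics/t9.png',cv2.resize(im[170:255,245:345],None,fx=6,fy=6,interpolation=2))
c,T=pose('top');v,u=np.mgrid[170:255,245:345];uv=np.stack([u.ravel(),v.ravel()],1)
P=atdepth(c,T,uv,d[170:255,245:345].ravel());b=im[170:255,245:345].reshape(-1,3).astype(int);m=(b[:,0]>b[:,2]+80)&(P[:,2]>.06)&(P[:,2]<.09)
for lo,hi in [(.4,.5),(.5,.55),(.55,.6),(.6,.7)]:
    k=m&(P[:,0]>lo)&(P[:,0]<hi);print(lo,k.sum(),np.median(P[k][:,2]).round(4),np.percentile(P[k][:,0],98).round(4))
```

```text
0.4 27 0.0761 0.499
0.5 95 0.0767 0.5493
0.55 197 0.0759 0.5988
0.6 263 0.076 0.6639
```

View pics/t9.png

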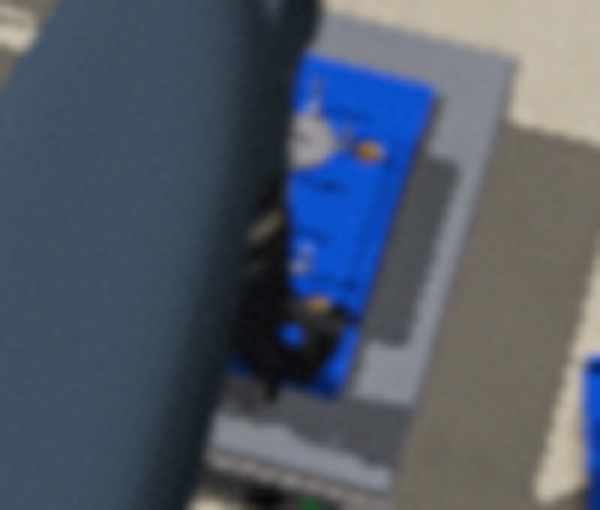

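arm_command:
  plan:
    - [0,0,0,6,0,0,0.5]
    - [0,0,0,10,0,0,0.5]
    - [0,0,0,15,0,0,0.5]
    - [0,0,0,0,0,-40,0.5]
    - [0,0,0,0,0,-45,0.5]
    - [0,0,0,0,0,-45,0.5]
    - [0,0,0,-30,0,-20,0.5]
    - [0,0,0,-45,0,0,0.5]
    - [0,0,0,-40,0,0,0.5]
    - [0,0,0,-20,0,0,0.5]
    - [0,0,0,0,0,0,0.5]

```text
clock: 12.2
position: [0.5533, 0.1005, 0.3989]
tcp_rot: [-0.0, 3.134, -0.001]
wrist_force: [-0.6, 0.1, -0.6]
gripper_width: 0.0424
```

Run:
```python
from h import *
st=readout.read_state();im,d=eyes.camera('wrist');cv2.imwrite('pics/w10.png',im);print(st['clock'],st['position'],st['wrist_force'],st['dq'].round(2))
c,T=pose('wrist',st);v,u=np.mgrid[0:420,0:560];uv=np.stack([u.ravel(),v.ravel()],1)
P=atdepth(c,T,uv,d.ravel());b=im.reshape(-1,3).astype(int);m=(b[:,0]>b[:,2]+80)&(P[:,2]>.06)&(P[:,2]<.09)
A=np.c_[P[m][:,:2],np.ones(m.sum())]
x,y=P[m][:,0],P[m][:,1]
for sx in (0,1):
  for sy in (0,1):
    k=((x>.561)==sx)&((y>.1)==sy);print(sx,sy,k.sum(),np.median(P[m][k][:,2]).round(4))
```

```text
12.2 [0.5532931  0.1005112  0.39885715] [-0.58337481  0.14577405 -0.64681267] [ 0.   -0.02 -0.01  0.02  0.    0.  ]
0 0 6793 0.0763
0 1 6511 0.0762
1 0 4858 0.0763
1 1 4661 0.0762
```

View pics/w10.png

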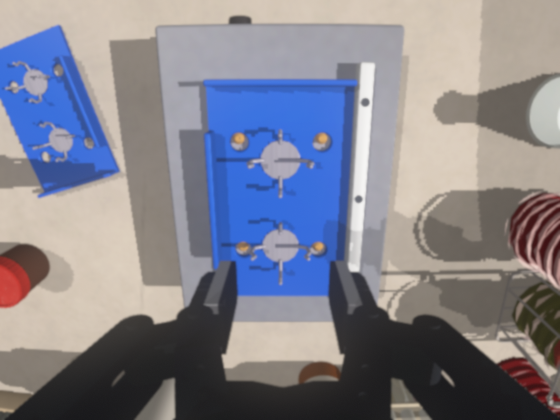

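The picture shows the plate square to the shaker. All four brass studs stand in its holes at about (239,141), (321,141), (243,248) and (318,248). The plate's top is at z = 76 mm in all four quadrants, and the robot is clear of it.

Run:
```python
from h import *
print(job.hand_in())
```

```text
the job is handed in; nothing more can be done
None
```

The flask plate is seated on the shaker: its holes dropped over the four studs and it lies flat on the deck. I handed the job in at about 12.3 s of the 43 s allowed.

- **Sideways push:** I pushed the side lip with the gripper shut until the plate squared up against the fence. The wrist force there was about 12 N, and the plate measured under 0.3° off square.
- **Slide along the fence:** I pushed the near lip about 23 mm in +x with both fingertips, at about 5 N, until the plate dropped. It was only ever pushed, never gripped or lifted.
- **Last checks:** All four brass studs show in the holes. The plate's top is at z = 76 mm in all four quadrants (70 mm deck plus 6 mm plate). The gripper was well clear, with no force on the wrist beyond noise.
- **Loose bystanders:** I kept the arm clear of the flask, jar and timer, and felt no unexpected contact. I did not measure their positions again at the end; the last picture shows the flask and a red-lidded jar upright, but not the timer.

The tool drifted a few millimetres in height and tilted a little during the pushes. I corrected this on the way, and no check failed.

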